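# Clamp a heat sink and its power module in the bench screw press

### The arm

A 6-joint arm with a two-finger parallel gripper is mounted at the origin on the work surface. World frame = base frame: x ahead of the robot, y to its left, z up, the work surface at z = 0. Lengths are in m, angles in rad, forces in N, time in s.
With the tool pointing down it reaches from about 0.35 to 1 m from the base axis. Payload 7.1 kg.
Tool frame: the origin (TCP) lies on the centre line of the jaws, within the pads' length; the fingertips stand 22 mm ahead of it and the grasp point (between the pads) lies 3 mm ahead of it (bot.tip_reach is the z of the fingertips in the tool frame, in m); z points along the fingers, y is the line along which they close (so a half turn about z gives the same grasp; the last joint's range is limited). The gripper opens to 85 mm and grips with 20 to 120 N. Pads are 22 mm wide; open, the fingers measure 114 mm over their backs; the gripper's body (76 mm by 85 mm) begins 54 mm behind the grasp point. The pads swing forward as they close: fully open they stand 13 mm farther back than shut.
Start: joints at [-1.334, 0.423, 1.63, -0, 1.089, -0.019], TCP at [0.158, -0.605, 0.253] pointing down, gripper open.
Joint ranges: [-3, 3], [-0.9, 2.11], [0.09, 2.58], [-1.31, 4.45], [0.11, 2.69], [-2.54, 2.54]. Speed limits (rad/s): [2.39, 2.39, 3.01, 3.14, 3.14, 3.14].

### API

Orientations are given as a rotation vector (axis times angle).
In Python, from plant import bot, viewer, job, models gives the robot as it stands.
- The arm moves only by the tool step_arm, never from a script. Its argument "plan" is a list of rows, each a list of 7 numbers: the opening in per cent of the stroke, from 0 (shut) to 100 (fully open), then the shift along the world's x, y, z in mm, then the turn, a rotation vector about the world's x, y, z in rad. A call has 1 to 12 rows; each row is the pose to reach, as a shift and turn from the pose commanded when the call began; what a row does not reach only later rows make up. A row lasts 1/10 s, in which the tool goes at most 50 mm and 8.59 degrees, less where a joint would pass 70% of its speed; a pose out of reach is approached as far as the arm can. A call with a gripper value outside its range is refused whole. The fingers move at their own pace and stop on an object; "grip_force" is the grip in N (left out, the last holds). Time passes only in rows, so rows that repeat a pose let the fingers close. It gives the time, the measured TCP pose, the force, the opening and the grip force at its end, in the units of the state.
- bot.observe(): the state, without advancing time (a new reading comes with each control period).
- viewer.capture(name): name is "scene" or "top" or "wrist"; returns (picture, depth): 384x512x3 uint8, blue, green, red; 384x512 float32, m along the optical axis (not along the pixel's ray), 0 where there is no reading.
- viewer.camera_model(name): a dict with "K" (3x3 intrinsics, pixels), "world_from_camera" (4x4, takes a point from camera to world coordinates). Camera axes: x right, y up, looking along -z (the intrinsics and any distortion apply to the point x, -y, -z); pixel columns grow to the right and rows downward; lengths in m; the calibration is good to about 2 mm. A picture is of the moment at which its call begins: read the wrist's pose just before it. camera_model takes no time and is no camera call; for the wrist camera it gives the pose at the moment of the call.
- job.hand_in(): hands the job in; it is judged then, once.
Trained networks look in the newest picture that a camera, given by its name, has taken for a name from the list of things; names that differ only in an ending like _2 or _b are one class to them, and where a whole thing is asked for, a point or a joint stands for the part that bears it (a point fixed in the world has none). Each returns a list of dicts, best first, with "score" (0 to 1); they miss things now and then, are a little off and sometimes report something else, mostly with a low value. They report only what shows in the picture. A call takes as long as a camera call. They do not tell look-alikes from the thing itself.
- models.search_frame(camera, target): "centre" ([column, row] in pixels, amid what is visible of it).
- models.cut_out(camera, target): "mask" (384x512 bool, what is visible of it) and "centre" ([column, row] in pixels, amid what is visible of it).
The state is a dict: "t": time; "q": joint angles; "qvel": joint speeds; "joint_efforts": joint torques, N m; "eef_pos": TCP position; "tcp_rot": TCP orientation; "ft_force": force on the tool from outside, world axes, zero at the start; "ft_torque": the same for the moment, N m; "opening": finger opening in m; "grip_force": force on a finger pad.
Only numpy, scipy, OpenCV 4.12 (cv2) and the standard library are available. Lean on these libraries where they do the work, as an engineer would, in place of code of your own. Each camera call takes 0.05 s, during which the arm holds its last target. There are 200 camera calls.

### The job

Lift the heat sink with the black power module out of its foam tray, set it down on the bed at the mouth of the screw press and let go, then slide it in from its tail end, between the columns and under the raised foot, until the module lies squarely centred under the foot. Turn the T-handle clockwise until rising resistance shows that the foot bears firmly on the module, stop well before the sprung foot bottoms out, and let go. Do not drop the heat sink or knock it hard against the columns, and leave the other things on the bench where they are.

Things in the scene. Friction and masses are not known exactly. Their poses are not given: they have to be found in the camera images.
- heatsink: Aluminium heat sink, 180 long (x) x 56 wide (y) x 36 high, about 0.6 kg, fins down, z up. Origin: centre of its underside. Front end +x, tail end -x. A flat black power module, 60 (x) x 46 (y) x 8 high, is bonded on top, centred 25 mm ahead of the origin; overall height 44 mm. Its long sides are flat outer fins, good to grip anywhere, 56 mm apart.
- module_top (a point): Centre of the module's top face, 25 mm ahead of the heat sink's origin and 44 mm above its underside; same axes as the heat sink.
- tray: Fixed black tray, 240 (x) x 164 (y) x 40 high, filled with pink foam. Origin: centre of its underside. The heat sink lies along x, front end to +x, in a fitted recess (3 mm play, floor 6 mm above the bench); only its top 2 mm and the module stand out. Finger cut-outs only at the middle: 28 mm to either side of it along x, out to y = +-66, down to the recess floor. Lift straight up.
- press: Fixed screw press. Origin: on the screw axis at bench level; z up; x is the loading direction: work goes in from the -x side (the mouth), front end first. Bed: flat plate 20 high, from x = -165 to +105, 140 wide. Crosshead: x from -22 to +22, y from -71 to +71, underside 118 and top 152 above the bench. Under it hang a platen (36 mm deep in x) and the foot.
- columns: The press's two steel columns, 20 mm diameter, at y = +48 and -48, x = 0 (same origin and axes as the press): 76 mm clear between them.
- foot_face (a point): Centre of the underside of the foot, a 40 x 40 mm rubber-faced square on the screw axis: 70 mm above the bench (6 above a module on the bed) at handle 0, 3.82 mm lower per rad of handle. The foot is sprung: once it bears it stops sinking while the platen closes on it by up to 6 mm at 15 N per mm, then it is at its stop (90 N).
- t_bar (a point): Middle of the T-handle's cross bar, on the screw axis, 226 mm above the bench at handle 0 (sinks with the screw, 3.82 mm per rad). The bar is 14 mm thick and 100 mm long, with 22 mm balls at its ends, and lies along this point's y axis; z up. Below it a bare 12 mm stem, 30 mm long, joins the screw. Grip the bar from above at its middle.
- handle (a joint): T-handle angle in rad: 0 with the screw raised, growing clockwise seen from above (lowers the foot, 24 mm a turn), to 3.5. Starts between 0 and 0.7; the foot touches the module at about 1.57, is at its stop at about 3.1. Running free takes 0.28 N m, clamping adds 0.22 N m per rad after the touch. The screw stays where it is left up to about 70 N. 0.6 to 1.1 rad past the touch is firm.
- foot: The press foot itself (same origin and axes as the press, at bench level, moving with the screw).
- multimeter: Bystander: orange multimeter, 180 x 85 x 41, lying flat. Origin: centre of its underside.
- spool: Bystander: solder spool, 60 diameter x 40 high, upright. Origin: centre of its underside.
- screwdriver: Bystander: red screwdriver, 180 long, lying.
- flux: Bystander: white bottle with blue cap, 44 diameter x 110 high. Origin: centre of its underside.
- bare_sink: Bystander: short bare heat sink without module, 100 x 56 x 36. Origin: centre of its underside.
- sponge_tin: Bystander: small dark tin with a yellow sponge, 85 x 65 x 23. Origin: centre of its underside.
- pliers: Bystander: blue-handled pliers, 165 long, lying.
Mind the look-alikes: they are no part of the job. What is shaped like the heatsink but green is not meant.

How it is judged:
On the way, in this order (a step that is already met when the one before it is completed fails the run):
1. the heat sink rests flat on the press bed at the mouth, its middle at least 60 mm short of the screw axis, and has been let go (z of heatsink in the frame of press between 0.0175 and 0.0225 m and angle between heatsink's own z axis and vertical below 0.05 rad and x of heatsink in the frame of press between -0.165 and -0.06 m and y of heatsink in the frame of press between -0.04 and 0.04 m and contact force between the fingers and heatsink below 0.2 N and linear speed of heatsink below 0.02 m/s), for 0.2 s.
2. the heat sink lies flat on the press bed with the module centred under the raised foot (horizontal distance between module_top and foot_face below 0.01 m and z of heatsink in the frame of press between 0.0175 and 0.0225 m and angle between heatsink's own z axis and vertical below 0.05 rad and contact force between foot and heatsink below 3 N), for 0.2 s.
At the end, for the whole second after the job is handed in: The heat sink lies flat on the press bed, at rest, in line with the loading direction within 6 degrees, the module's centre within 10 mm of the foot's centre, and the foot clamps it with more than 15 N (horizontal distance between module_top and foot_face below 0.01 m and angle between the x axis of heatsink and the x axis of press, either way round below 0.1 rad and angle between heatsink's own z axis and vertical below 0.05 rad and z of heatsink in the frame of press between 0.0165 and 0.0225 m and contact force between foot and heatsink above 15 N and linear speed of heatsink below 0.01 m/s); the robot touches nothing.
It fails at once if the foot is screwed down past its spring travel (more than 110 N on the module) (contact force between foot and heatsink above 110 N).
It fails at once if the heat sink is dropped (falls free by more than about 25 mm) (linear speed of heatsink above 0.7 m/s and not (contact force between the fingers and heatsink above 0.5 N)).
It fails at once if the heat sink is knocked against a column with more than 25 N (contact force between columns and heatsink above 25 N).
It fails at once if a bystander is moved by more than 30 mm (distance of any of multimeter, spool, screwdriver, flux, bare_sink, sponge_tin, pliers from where it was at the start of the episode above 0.03 m).
It also fails if it takes over 64 s, if anything falls off the work surface, if the arm or the gripper's body presses on something with over 40 N, if the wrist force passes 120 N, or if a joint passes its speed limit or range.

## Working session

There is one attempt and no reset: what is moved stays moved. The work goes in short steps, Python scripts to look and compute and a tool call to move; the robot and the scene stay as the last step left them, time stands still between calls to the robot, and variables do not carry over. Pictures are saved under pics/ and viewed, at most 10 in all, crops included, and the job is handed in when it is done.

Besides the shell and the picture viewer there is one more tool, called as name([rows], argument=value, ...), one row to a line, values as JSON. step_arm: Moves the arm, as the interface text tells. Its arguments: {"type":"object","properties":{"plan":{"type":"array"},"grip_force":{"type":"number"}},"required":["plan"]}

```bash
mkdir -p pics; ls; cat > h.py <<'E'
import numpy as np, cv2
from plant import bot, viewer, job, models
def cap(n,save=None):
    s=bot.observe(); M=viewer.camera_model(n); im,d=viewer.capture(n)
    if save: cv2.imwrite('pics/'+save,im)
    return im,d,M
def world(d,M):
    K=M['K'];T=M['world_from_camera'];h,w=d.shape
    u,v=np.meshgrid(np.arange(w),np.arange(h))
    x=(u-K[0][2])/K[0][0]*d;y=(v-K[1][2])/K[1][1]*d
    P=np.stack([x,-y,-d,np.ones_like(d)],-1)
    return (P@np.array(T).T)[...,:3]
def proj(p,M):
    T=np.linalg.inv(M['world_from_camera']);c=(T@np.r_[p,1])[:3];K=np.array(M['K'])
    q=K@np.array([c[0],-c[1],-c[2]]);return q[:2]/q[2]
E
python3 - <<'E'
from h import *
a,d,M=cap('scene');b,d2,M2=cap('top')
cv2.imwrite('pics/a.png',np.vstack([a,b])[:, :] if 0 else cv2.resize(np.hstack([a,b]),(800,300)))
cv2.imwrite('pics/top.png',b);cv2.imwrite('pics/scene.png',a)
print(M,M2)
for n,W in (('top',world(d2,M2)),('scene',world(d,M))):
  for t in ['heatsink','module_top','tray','press','t_bar','foot','multimeter','spool','flux','bare_sink','sponge_tin','pliers','screwdriver']:
    for r in models.cut_out(n,t)[:2]:
        c=r['centre'];p=W[r['mask']]; p=p[np.isfinite(p).all(1)]
        print(n,t,round(r['score'],2),np.round(c),np.round(np.median(p,0),3) if len(p) else '',r['mask'].sum())
E
```

```text
pics
{'K': array([[443.72474073,   0.        , 255.52444338],
       [  0.        , 443.72474073, 190.05460173],
       [  0.        ,   0.        ,   1.        ]]), 'world_from_camera': array([[ 0.70085422, -0.47343594,  0.53353705,  1.31026632],
       [ 0.71325242,  0.45609638, -0.53220961, -0.75800932],
       [ 0.00862284,  0.75354794,  0.6573364 ,  1.11373472],
       [ 0.        ,  0.        ,  0.        ,  1.        ]])} {'K': array([[429.13096378,   0.        , 255.60075861],
       [  0.        , 429.13096378, 187.80305654],
       [  0.        ,   0.        ,   1.        ]]), 'world_from_camera': array([[ 0.02193371,  0.99170093, -0.12668142,  0.37234956],
       [-0.99975692,  0.02147326, -0.00499939,  0.02014816],
       [-0.00223764,  0.12676028,  0.99193086,  1.46487535],
       [ 0.        ,  0.        ,  0.        ,  1.        ]])}
top heatsink 0.93 [165. 263.] [0.299 0.32  0.037] 1054
top heatsink 0.62 [168. 190.] [0.547 0.306 0.044] 972
top module_top 0.89 [164. 264.] [0.3   0.32  0.037] 1017
top module_top 0.79 [174. 186.] [0.545 0.306 0.044] 916
top tray 0.66 [17
[... 893 characters left out ...]
71 0.276 0.038] 1944
scene press 0.79 [214. 260.] [ 0.604 -0.213  0.023] 3740
scene t_bar 0.49 [218. 218.] [ 0.598 -0.204  0.23 ] 221
scene foot 0.66 [229. 186.] [0.344 0.072 0.021] 130
scene foot 0.49 [219. 252.] [ 0.602 -0.215  0.081] 81
scene multimeter 0.96 [124. 285.] [ 0.477 -0.468  0.039] 1024
scene spool 0.86 [310. 244.] [0.737 0.06  0.038] 261
scene flux 0.64 [334. 217.] [0.742 0.185 0.058] 313
scene bare_sink 0.74 [289. 273.] [ 0.774 -0.08   0.035] 647
scene sponge_tin 0.52 [331. 151.] [0.465 0.531 0.021] 260
scene pliers 0.79 [172. 227.] [ 0.36  -0.199  0.012] 269
scene screwdriver 0.67 [231. 188.] [0.344 0.072 0.021] 135
scene screwdriver 0.4 [216. 252.] [ 0.601 -0.215  0.081] 88
```

View pics/top.png

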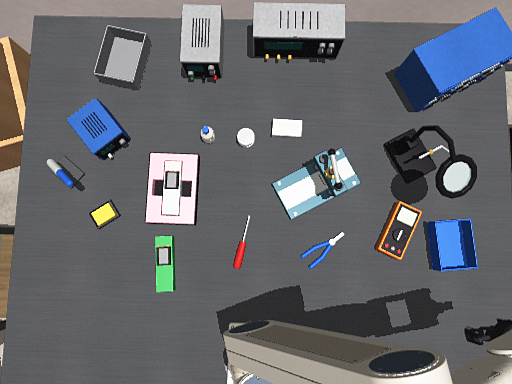

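View pics/scene.png

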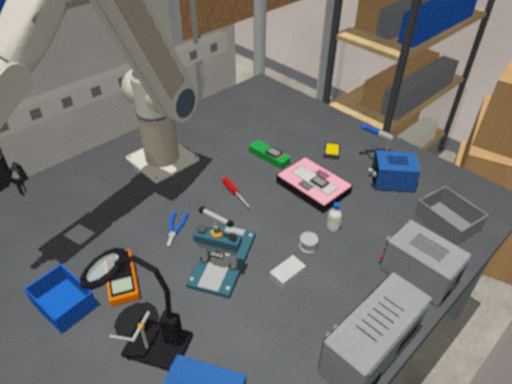

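The top view shows the tray with the wanted sink at about (172,188), module towards +x. The green look-alike is at (164,264). The press runs from (280,200) to (355,165), with its crosshead near (328,172).

```bash
python3 - <<'E'
from h import *
C=[];col=[]
ims=[]
for n in('top','scene'):
    im,d,M=cap(n);W=world(d,M);ok=d>0;C.append(W[ok]);ims.append(im)
def rect(P):
    r=cv2.minAreaRect((P[:,:2]*1000).astype(np.float32));return np.round(r[0],1),np.round(r[1],1),round(r[2],1)
for i,P in enumerate(C):
    R=(abs(P[:,0]-.6)<.25)&(abs(P[:,1]+.2)<.2)
    for lo,hi in((.014,.026),(.07,.11),(.14,.16),(.18,.2),(.21,.24)):
        Q=P[R&(P[:,2]>lo)&(P[:,2]<hi)&(P[:,0]>.45)&(P[:,1]>-.33)&(P[:,1]<-.03)&(P[:,0]<.72)]
        if len(Q)>5: print(i,lo,len(Q),rect(Q),np.round(np.median(Q,0),3))
    R=(abs(P[:,0]-.55)<.17)&(abs(P[:,1]-.3)<.12)
    for lo,hi in((.03,.06),(.0425,.06)):
        Q=P[R&(P[:,2]>lo)&(P[:,2]<hi)]
        print('tray',i,lo,len(Q),rect(Q),np.round(np.median(Q,0),4))
b=cv2.resize(ims[0][130:230,250:380],None,fx=4,fy=4,interpolation=cv2.INTER_CUBIC)
s=cv2.resize(ims[1][190:300,160:270],None,fx=3.6,fy=3.6,interpolation=cv2.INTER_CUBIC)[:400,:270]
cv2.imwrite('pics/p1.png',np.hstack([b,s[:,:]])) 
E
```

```text
0 0.014 2247 (array([ 579.2, -177.1]), array([139.9, 270.9]), 28.7) [ 0.568 -0.146  0.021]
0 0.07 37 (array([ 589.6, -185.5]), array([94.8,  6.8]), 31.5) [ 0.586 -0.188  0.082]
0 0.14 369 (array([ 593.2, -203.6]), array([141. ,  45.3]), 29.1) [ 0.59  -0.196  0.152]
0 0.18 16 (array([ 591.5, -198. ]), array([16.5,  9.7]), 20.0) [ 0.591 -0.198  0.189]
0 0.21 221 (array([ 593.3, -202.4]), array([120.9,  18.3]), 11.7) [ 0.591 -0.203  0.232]
tray 0 0.03 3215 (array([550. , 288.2]), array([209.2, 341.3]), 89.3) [0.5461 0.3086 0.0409]
tray 0 0.0425 1068 (array([575.7, 287.8]), array([206. , 291.9]), 88.7) [0.5654 0.3074 0.0449]
1 0.014 1894 (array([ 579.3, -176.5]), array([141.4, 273.6]), 28.6) [ 0.607 -0.227  0.02 ]
1 0.07 241 (array([ 599.5, -212.3]), array([124.1,  24.8]), 33.7) [ 0.604 -0.214  0.086]
1 0.14 437 (array([ 593.9, -202.9]), array([141.5,  47.3]), 28.1) [ 0.607 -0.208  0.151]
1 0.18 37 (array([ 594.3, -204. ]), array([17.9, 14.8]), 48.1) [ 0.597 -0.205  0.188]
1 0.21 213 (array([ 595.9, -204. ]), array([118.5,  19.2]), 10.5) [ 0.597 -0.204  0.23 ]
tray 1 0.03 1843 (array([556.4, 307.4]), array([197.5, 361.9]), 81.0) [0.5612 0.3012 0.0405]
tray 1 0.0425 500 (array([583. , 300.4]), array([190.2, 308.2]), 80.7) [0.5734 0.3066 0.0446]Traceback (most recent call last):
  File "<stdin>", line 19, in <module>
    return _nx.concatenate(arrs, 1, dtype=dtype, casting=casting)
           ~~~~~~~~~~~~~~~^^^^^^^^^^^^^^^^^^^^^^^^^^^^^^^^^^^^^^^
ValueError: all the input array dimensions except for the concatenation axis must match exactly, but along dimension 0, the array at index 0 has size 400 and the array at index 1 has size 396
```

```bash
python3 - <<'E'
from h import *
from scipy.spatial.transform import Rotation as R
s=bot.observe();print({k:np.round(v,3) for k,v in s.items()});print(R.from_rotvec(s['tcp_rot']).as_matrix().round(3))
print(np.round(np.linalg.inv(np.vstack([np.c_[R.from_rotvec(s['tcp_rot']).as_matrix(),s['eef_pos']],[0,0,0,1]]))@viewer.camera_model('wrist')['world_from_camera'],3))
for n in('top','scene'):
    im,d,M=cap(n);W=world(d,M);x,y,z=W[...,0],W[...,1],W[...,2]
    reg=(abs(x-.548)<.125)&(abs(y-.303)<.085)&(d>0)
    m=reg&(z>.046);q=W[m];print(n,'mod',m.sum(),q.mean(0).round(4),cv2.minAreaRect((q[:,:2]*1000).astype(np.float32)))
    hsv=cv2.cvtColor(im,cv2.COLOR_BGR2HSV);pink=reg&(hsv[...,1]>40)&(z>.034)
    q=W[pink];print('pink',len(q),cv2.minAreaRect((q[:,:2]*1000).astype(np.float32)))
    g=reg&(hsv[...,1]<25)&(hsv[...,2]>140)&(z>.034);q=W[g];print('alu',len(q),cv2.minAreaRect((q[:,:2]*1000).astype(np.float32)))
E
```

```text
{'t': np.float64(1.5), 'q': array([-1.334,  0.423,  1.63 , -0.   ,  1.089, -0.019]), 'qvel': array([-0.   , -0.   , -0.   , -0.001, -0.001,  0.002]), 'joint_efforts': array([-1.0000e-03, -5.5734e+01, -2.8214e+01, -0.0000e+00,  1.0000e-03,
        0.0000e+00]), 'eef_pos': array([ 0.158, -0.605,  0.253]), 'tcp_rot': array([-3.116, -0.401,  0.   ]), 'ft_force': array([ 0.061, -0.411,  0.189]), 'ft_torque': array([ 0.003,  0.025, -0.006]), 'grip_force': np.float64(0.0), 'opening': np.float64(0.085)}
[[ 0.967  0.253 -0.   ]
 [ 0.253 -0.967  0.   ]
 [-0.    -0.    -1.   ]]
[[ 0.     0.96   0.281  0.072]
 [ 1.    -0.     0.    -0.   ]
 [ 0.     0.281 -0.96  -0.121]
 [ 0.     0.     0.     1.   ]]
top mod 404 [0.5631 0.3075 0.0496] ((545.5479736328125, 305.4593811035156), (234.87310791015625, 162.54762268066406), 0.40841108560562134)
pink 331 ((549.6891479492188, 307.0107421875), (163.7205047607422, 240.29840087890625), 89.33067321777344)
alu 2503 ((549.0446166992188, 307.8297119140625), (159.23155212402344, 230.64755249023438), 89.62446594238281)
scene mod 170 [0.575  0.3074 0.0498] ((556.692626953125, 297.4305725097656), (148.8672332763672, 234.00059509277344), 83.31898498535156)
pink 1159 ((550.2294921875, 305.8131408691406), (166.65579223632812, 246.6911163330078), 88.90605163574219)
alu 374 ((547.8544921875, 312.5227355957031), (69.70357513427734, 185.46533203125), 89.63118743896484)
```

step_arm([
  [100,40,90,40,0,0,0.15],
  [100,60,140,60,0,0,0.3],
  [100,80,190,80,0,0,0.45],
  [100,100,240,80,0,0,0.6],
  [100,120,285,80,0,0,0.75],
  [100,140,330,80,0,0,0.9],
  [100,160,375,80,0,0,1.05],
  [100,180,420,80,0,0,1.2],
  [100,200,465,80,0,0,1.35],
  [100,220,510,80,0,0,1.5],
  [100,240,555,80,0,0,1.65],
  [100,260,600,80,0,0,1.8],
])

```text
t: 2.8
eef_pos: [0.3918, -0.0629, 0.3337]
tcp_rot: [1.614, 2.694, 0.001]
ft_force: [1.1, -0.6, -0.8]
opening: 0.0853
grip_force: 0.0
```

step_arm([
  [100,30,50,0,0,0,0.15],
  [100,50,95,-10,0,0,0.3],
  [100,70,140,-20,0,0,0.45],
  [100,90,185,-30,0,0,0.6],
  [100,110,230,-40,0,0,0.75],
  [100,125,275,-50,0,0,0.9],
  [100,135,310,-50,0,0,1.05],
  [100,145,340,-50,0,0,1.075],
  [100,145,340,-50,0,0,1.075],
  [100,145,340,-50,0,0,1.075],
])

```text
t: 3.8
eef_pos: [0.5361, 0.2753, 0.2827]
tcp_rot: [-0.016, -3.141, 0.001]
ft_force: [0.3, -0.1, 0.0]
opening: 0.0853
grip_force: 0.0
```

```bash
cat > fit.py <<'E'
from h import *
from scipy.spatial.transform import Rotation as R
s=bot.observe();print(np.round(s['eef_pos'],4),'toolx yaw',np.round(np.arctan2(*R.from_rotvec(s['tcp_rot']).as_matrix()[[1,0],0]),4),'q6',round(s['q'][5],3),'t',s['t'])
E
python3 - <<'E'
from fit import *
im,d,M=cap('wrist','w1.png');W=world(d,M)
for t in('heatsink','module_top'):
    for r in models.cut_out('wrist',t)[:2]:
        q=W[r['mask']&(d>0)];print(t,round(r['score'],2),np.round(r['centre']),q.mean(0).round(4),cv2.minAreaRect((q[:,:2]*1000).astype(np.float32)))
m=(W[...,2]>.0465)&(W[...,2]<.056)&(d>0);n,l,st,c=cv2.connectedComponentsWithStats(m.astype(np.uint8))
for i in range(1,n):
    if st[i,4]>150:
        q=W[l==i];print(st[i],np.median(q,0).round(4),cv2.minAreaRect((q[:,:2]*1000).astype(np.float32)))
E
```

```text
[0.5361 0.2753 0.2827] toolx yaw 3.1316 q6 -1.106 t 3.8
heatsink 0.94 [294.  25.] [0.3636 0.3285 0.0362] ((355.54437255859375, 329.88714599609375), (66.77926635742188, 55.980106353759766), 3.839163064956665)
heatsink 0.64 [281. 170.] [0.5429 0.3112 0.0443] ((550.0458984375, 315.3855895996094), (63.28070831298828, 179.6976318359375), 89.15290069580078)
module_top 0.97 [280. 170.] [0.5422 0.3111 0.0434] ((549.0001831054688, 315.4052429199219), (64.76663970947266, 181.42005920410156), 89.63630676269531)
module_top 0.77 [296.  24.] [0.3635 0.3288 0.0364] ((357.8948669433594, 333.2218017578125), (61.600337982177734, 62.179622650146484), 3.981738328933716)
[ 264  175   35   44 1400] [0.574  0.3113 0.0506] ((576.5317993164062, 311.3704528808594), (45.803184509277344, 64.6189193725586), 88.78987884521484)
[398 241  54  34 262] [0.6695 0.5246 0.0512] ((669.5958251953125, 524.3519287109375), (7.466531276702881, 83.7364273071289), 36.935081481933594)
```

View pics/w1.png

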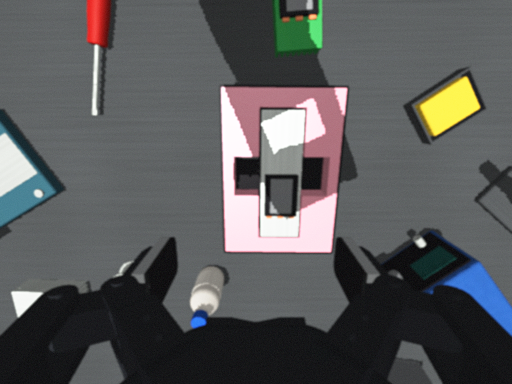

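The wrist view shows the wanted sink in pink foam centred near (281,173), with its module at (281,195). The dark cut-outs sit at (247,175) and (312,174), and the green look-alike is at the top. I'll go over it, then down part way and re-check.

step_arm([
  [100,15,34,-40,0,0,0],
  [100,15,34,-80,0,0,0],
  [100,15,34,-110,0,0,0],
  [100,15,34,-120,0,0,0],
  [100,15,34,-120,0,0,0],
])

```text
t: 4.45
eef_pos: [0.5508, 0.3078, 0.1622]
tcp_rot: [-0.019, -3.139, 0.002]
ft_force: [-0.1, 0.8, 0.3]
opening: 0.085
grip_force: 0.0
```

```bash
python3 - <<'E'
from fit import *
im,d,M=cap('wrist','w2.png');W=world(d,M)
m=(W[...,2]>.0465)&(W[...,2]<.056)&(d>0)&(abs(W[...,1]-.31)<.06)&(abs(W[...,0]-.57)<.07)
q=W[m];print(m.sum(),np.median(q,0).round(4),cv2.minAreaRect((q[:,:2]*1000).astype(np.float32)))
hsv=cv2.cvtColor(im,cv2.COLOR_BGR2HSV)
# tray cut-outs: deep points
m=(W[...,2]<.02)&(W[...,2]>.002)&(d>0)&(abs(W[...,1]-.31)<.07)&(abs(W[...,0]-.55)<.05)
for sgn in(1,-1):
    q=W[m&((W[...,1]-.31)*sgn>0)]
    if len(q)>20:print('cut',len(q),np.percentile(q,[2,98],axis=0).round(4))
E
```

```text
[0.5508 0.3078 0.1622] toolx yaw 3.1295 q6 -1.068 t 4.45
2980 [0.5727 0.311  0.0505] ((576.3765869140625, 311.1611633300781), (45.98617172241211, 64.30926513671875), 89.16921997070312)
cut 1692 [[0.5284 0.3445 0.005 ]
 [0.578  0.3777 0.0185]]
cut 1790 [[0.5261 0.2452 0.005 ]
 [0.5763 0.2798 0.019 ]]
```

step_arm([
  [100,1,2,-40,0,0,0],
  [100,1,2,-75,0,0,0],
  [100,1,2,-100,0,0,0],
  [100,1,2,-115,0,0,0],
  [100,1,2,-125,0,0,0],
  [100,1,2,-125,0,0,0],
], grip_force=40)

```text
t: 5.1
eef_pos: [0.5528, 0.3111, 0.0384]
tcp_rot: [0.017, 3.141, 0.0]
ft_force: [-0.7, -0.8, -0.3]
opening: 0.0853
grip_force: 0.0
```

step_arm([
  [40,0,0,0,0,0,0],
  [20,0,0,0,0,0,0],
  [20,0,0,0,0,0,0],
  [20,0,0,0,0,0,0],
  [20,0,0,0,0,0,0],
  [20,0,0,0,0,0,0],
  [20,0,0,0,0,0,0],
  [20,0,0,0,0,0,0],
], grip_force=50)

```text
t: 5.9
eef_pos: [0.5533, 0.3114, 0.0399]
tcp_rot: [0.017, 3.139, 0.001]
ft_force: [0.2, -0.2, 5.6]
opening: 0.0549
grip_force: 55.3
```

step_arm([
  [20,0,0,10,0,0,0],
  [20,0,0,25,0,0,0],
  [20,0,0,45,0,0,0],
  [20,0,0,65,0,0,0],
  [20,0,0,80,0,0,0],
  [20,0,0,90,0,0,0],
  [20,0,0,90,0,0,0],
])

```text
t: 6.6
eef_pos: [0.5532, 0.3116, 0.13]
tcp_rot: [0.017, 3.139, 0.002]
ft_force: [0.3, -0.5, -6.1]
opening: 0.0546
grip_force: 55.0
```

```bash
python3 - <<'E'
from fit import *
im,d,M=cap('wrist','w3.png');W=world(d,M);print({k:np.round(s[k],3) for k in('ft_force','opening','grip_force')})
z=s['eef_pos'][2]
m=(W[...,2]>z-.002)&(W[...,2]<z+.03)&(d>0)&(abs(W[...,1]-.311)<.024)&(abs(W[...,0]-.57)<.08)
q=W[m];print(m.sum(),np.median(q,0).round(4),np.percentile(q,[2,98],axis=0).round(4),cv2.minAreaRect((q[:,:2]*1000).astype(np.float32)))
a=cv2.imread('pics/w2.png');cv2.imwrite('pics/w23.png',cv2.resize(np.hstack([a,im]),(800,300)))
E
```

```text
[0.5532 0.3116 0.13  ] toolx yaw 3.1309 q6 -1.066 t 6.6
{'ft_force': array([ 0.291, -0.469, -6.083]), 'opening': np.float64(0.055), 'grip_force': np.float64(54.971)}
18559 [0.5315 0.3114 0.1328] [[0.4915 0.2881 0.1312]
 [0.5779 0.334  0.1414]] ((537.9276733398438, 311.0041809082031), (95.85320281982422, 47.993080139160156), 0.013135620392858982)
```

View pics/w23.png

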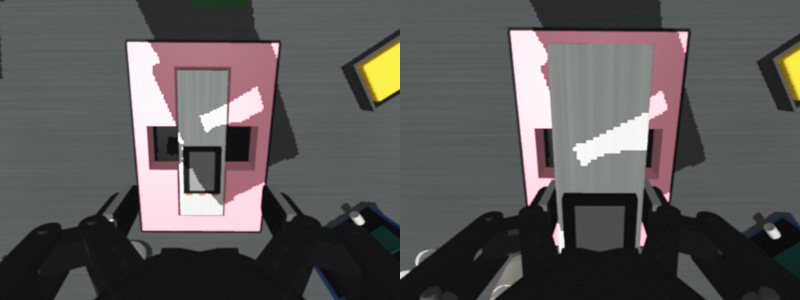

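The sink is held level (left: before, right: lifted clear, module at the front as expected). Next is the carry to the mouth.

step_arm([
  [20,0,-15,0,0,0,-0.06],
  [20,-1,-45,0,0,0,-0.18],
  [20,-3,-85,0,0,0,-0.3],
  [20,-5,-125,0,0,0,-0.42],
  [20,-7,-165,0,0,0,-0.54],
  [20,-9,-205,0,0,0,-0.66],
  [20,-11,-245,0,0,0,-0.78],
  [20,-13,-285,0,0,0,-0.9],
  [20,-15,-320,0,0,0,-1.0],
  [20,-17,-350,0,0,0,-1.06],
  [20,-19,-375,0,0,0,-1.06],
  [20,-19,-390,0,0,0,-1.06],
])

```text
t: 7.85
eef_pos: [0.5324, -0.0806, 0.1272]
tcp_rot: [-1.604, -2.699, 0.001]
ft_force: [0.3, 0.3, -5.7]
opening: 0.0551
grip_force: 54.9
```

step_arm([
  [20,0,-10,-5,0,0,0],
  [20,0,-16,-15,0,0,0],
  [20,0,-16,-30,0,0,0],
  [20,0,-16,-30,0,0,0],
  [20,0,-16,-30,0,0,0],
])

```text
t: 8.35
eef_pos: [0.5328, -0.094, 0.0971]
tcp_rot: [-1.6, -2.701, 0.001]
ft_force: [0.3, 0.8, -5.7]
opening: 0.055
grip_force: 55.3
```

```bash
cat > meas.py <<'E'
from fit import *
O=np.array([.5935,-.2033]);a=np.deg2rad(-61.4);ux=np.array([np.cos(a),np.sin(a)]);uy=np.array([-ux[1],ux[0]])
def pf(P): D=np.asarray(P)[...,:2]-O; return np.stack([D@ux,D@uy],-1)
print('tcp in press',pf(s['eef_pos']).round(4),s['eef_pos'][2].round(4),'ft',np.round(s['ft_force'],1),np.round(s['ft_torque'],2))
E
python3 - <<'E'
from meas import *
for n in('wrist','top'):
    im,d,M=cap(n,n+'4.png');W=world(d,M);p=pf(W);z=W[...,2]
    bed=(abs(z-.0205)<.006)&(d>0)&(p[...,0]>-.19)&(p[...,0]<.12)&(abs(p[...,1])<.09)
    q=W[bed];print(n,'bed',bed.sum(),q[:,2].mean(),pf(q).min(0).round(4),pf(q).max(0).round(4))
    t0=s['eef_pos'][2]
    sk=(abs(z-t0-.003)<.008)&(d>0)&(p[...,0]>-.25)&(p[...,0]<-.1)&(abs(p[...,1])<.05)
    q=W[sk]
    if len(q)>50:
        pq=pf(q);print(' sink',len(q),np.median(z[sk]),np.percentile(pq,[1,99],axis=0).round(4),cv2.minAreaRect((pq*1000).astype(np.float32)))
E
```

```text
[ 0.5328 -0.094   0.0971] toolx yaw 2.0719 q6 -0.698 t 8.35
tcp in press [-0.1251 -0.001 ] 0.0971 ft [ 0.3  0.8 -5.7] [ 0.03 -0.02  0.  ]
wrist bed 5082 0.02036402720705555 [-0.1669 -0.0704] [-0.0171  0.0697]
 sink 31225 0.09978270568137294 [[-0.2189 -0.0289]
 [-0.1022  0.0292]] ((-159.9385528564453, 0.2951812744140625), (82.50147247314453, 119.87030029296875), 89.99562072753906)
top bed 541 0.020951537368616616 [-0.1648 -0.0699] [0.1055 0.0694]
 sink 141 0.1001696464755486 [[-0.2175 -0.0233]
 [-0.175   0.0284]] ((-207.17041015625, 10.46072006225586), (68.1643295288086, 35.076454162597656), 51.190738677978516)
```

step_arm([
  [20,0,0,-12,0,0,0],
  [20,0,0,-26,0,0,0],
  [20,0,0,-35,0,0,0],
  [20,0,0,-39,0,0,0],
  [20,0,0,-41,0,0,0],
  [20,0,0,-42,0,0,0],
  [20,0,0,-42,0,0,0],
])

```text
t: 9.15
eef_pos: [0.5336, -0.095, 0.0562]
tcp_rot: [1.603, 2.702, 0.0]
ft_force: [0.3, 0.1, -5.3]
opening: 0.0554
grip_force: 55.3
```

step_arm([
  [20,0,0,-1,0,0,0],
  [20,0,0,-2,0,0,0],
  [20,0,0,-2.5,0,0,0],
  [20,0,0,-2.5,0,0,0],
])

```text
t: 9.55
eef_pos: [0.5335, -0.0949, 0.0539]
tcp_rot: [1.603, 2.702, 0.0]
ft_force: [-1.2, 0.5, -3.1]
opening: 0.0548
grip_force: 55.6
```

step_arm([
  [20,0,0,-0.7,0,0,0],
  [20,0,0,-0.7,0,0,0],
  [40,0,0,-0.7,0,0,0],
  [100,0,0,-0.7,0,0,0],
  [100,0,0,-0.7,0,0,0],
  [100,0,0,-0.7,0,0,0],
  [100,0,0,-0.7,0,0,0],
  [100,0,0,-0.7,0,0,0],
])

```text
t: 10.35
eef_pos: [0.5335, -0.095, 0.0529]
tcp_rot: [1.603, 2.702, 0.0]
ft_force: [-0.1, -0.2, -0.1]
opening: 0.0854
grip_force: 0.0
```

```bash
cat > sink.py <<'E'
from meas import *
def run(n,lo=-.26,hi=-.06):
    im,d,M=cap(n,'s_%s_%.0f.png'%(n,s['t']*100));W=world(d,M);p=pf(W);z=W[...,2]
    for nm,zl,zh,h in(('sink',.05,.0602,hi),('mod',.0605,.072,.03)):
        sk=(z>zl)&(z<zh)&(d>0)&(p[...,0]>lo)&(p[...,0]<h)&(abs(p[...,1])<.034)
        if sk.sum()>50: pq=pf(W[sk]);print(n,nm,sk.sum(),np.median(z[sk]).round(4),np.percentile(pq,[1,99],axis=0).round(4).tolist(),cv2.minAreaRect((pq*1000).astype(np.float32)))
E
python3 - <<'E'
from sink import *
run('wrist');run('top');run('scene')
E
```

```text
[ 0.5335 -0.095   0.0529] toolx yaw 2.0707 q6 -0.698 t 10.35
tcp in press [-0.1238 -0.0008] 0.0529 ft [-0.1 -0.2 -0.1] [-0.03 -0.03 -0.02]
wrist sink 25464 0.0563 [[-0.2179, -0.027], [-0.1033, 0.0278]] ((-152.77740478515625, 0.3761138916015625), (56.30082702636719, 132.36549377441406), 89.83472442626953)
wrist mod 6363 0.0644 [[-0.134, -0.022], [-0.0987, 0.0227]] ((-115.56383514404297, 0.24520301818847656), (46.11769104003906, 37.94777297973633), 89.5273666381836)
top sink 108 0.0559 [[-0.2162, -0.0232], [-0.1766, 0.0278]] ((-195.78558349609375, 1.5721626281738281), (53.316139221191406, 41.69136047363281), 88.61290740966797)
scene sink 58 0.0557 [[-0.2055, -0.0272], [-0.1103, 0.0297]] ((-160.84091186523438, -0.5695724487304688), (107.37173461914062, 57.99209976196289), 1.7869373559951782)
scene mod 86 0.0644 [[-0.1326, -0.0216], [0.0171, 0.0247]] ((-60.17609405517578, 0.09520530700683594), (46.70384216308594, 157.05902099609375), 88.46268463134766)
```

step_arm([
  [100,-10,18.4,0,0,0,0],
  [100,-24,44,0,0,0,0],
  [100,-36,66,0,0,0,0],
  [100,-36,66,0,0,0,0],
  [50,-36,66,0,0,0,0],
  [20,-36,66,0,0,0,0],
  [20,-36,66,0,0,0,0],
  [20,-36,66,0,0,0,0],
  [20,-36,66,0,0,0,0],
  [20,-36,66,0,0,0,0],
  [20,-36,66,0,0,0,0],
], grip_force=30)

```text
t: 11.6
eef_pos: [0.4982, -0.0295, 0.0532]
tcp_rot: [1.602, 2.7, 0.001]
ft_force: [0.6, -5.3, 3.9]
opening: 0.0551
grip_force: 34.4
```

```bash
python3 - <<'E'
from sink import *
run('wrist',-.26,-.1);run('scene')
E
```

```text
[ 0.4982 -0.0295  0.0532] toolx yaw 2.0706 q6 -0.582 t 11.6
tcp in press [-0.1982 -0.0005] 0.0532 ft [ 0.6 -5.3  3.9] [-0.86 -0.23 -0.03]
wrist sink 10960 0.0561 [[-0.2189, -0.0277], [-0.1656, 0.0285]] ((-190.26919555664062, 0.5483169555664062), (59.06080627441406, 67.83328247070312), 1.4984142780303955)
wrist mod 888 0.0666 [[-0.2101, -0.0333], [-0.1877, 0.0338]] ((-198.54742431640625, 0.04711151123046875), (23.546653747558594, 67.88066101074219), 0.15784767270088196)
scene sink 257 0.0561 [[-0.2166, -0.0295], [-0.1114, 0.0301]] ((-161.7318115234375, -0.6488304138183594), (64.5034408569336, 110.8731460571289), 88.2099380493164)
scene mod 109 0.0648 [[-0.2096, -0.0303], [0.0173, 0.0311]] ((-95.60767364501953, -6.949974060058594), (66.1473617553711, 227.53099060058594), 85.65177154541016)
```

step_arm([
  [20,2,-3.7,0,0,0,0],
  [20,6,-11,0,0,0,0],
  [20,11,-20,0,0,0,0],
  [20,16,-29.3,0,0,0,0],
  [20,21,-38.5,0,0,0,0],
  [20,26,-47.7,0,0,0,0],
  [20,31,-56.9,0,0,0,0],
  [20,36,-66,0,0,0,0],
  [20,36,-66,0,0,0,0],
])

```text
t: 12.6
eef_pos: [0.5325, -0.0943, 0.0533]
tcp_rot: [-1.602, -2.699, -0.0]
ft_force: [-4.6, 3.7, 12.9]
opening: 0.0552
grip_force: 35.4
```

step_arm([
  [20,3,-5.5,0,0,0,0],
  [20,7,-12.8,0,0,0,0],
  [20,11,-20.2,0,0,0,0],
  [20,14,-25.6,0,0,0,0],
  [20,14.5,-26.6,0,0,0,0],
  [20,14.5,-26.6,0,0,0,0],
  [20,14.5,-26.6,0,0,0,0],
])

```text
t: 13.3
eef_pos: [0.5463, -0.1195, 0.0533]
tcp_rot: [-1.601, -2.698, -0.001]
ft_force: [-6.3, 9.9, 15.7]
opening: 0.0553
grip_force: 35.7
```

```bash
python3 - <<'E'
from sink import *
run('wrist',-.2,-.06);run('top',-.2,-.08);run('scene',-.2,0.1)
im,d,M=cap('scene');cv2.imwrite('pics/sc5.png',cv2.resize(im[180:300,150:290],None,fx=5,fy=5,interpolation=cv2.INTER_CUBIC))
E
```

```text
[ 0.5463 -0.1195  0.0533] toolx yaw 2.0705 q6 -0.74 t 13.3
tcp in press [-0.0962 -0.0014] 0.0533 ft [-6.3  9.9 15.7] [1.74 0.45 0.13]
wrist sink 11001 0.0562 [[-0.117, -0.0282], [-0.0637, 0.0284]] ((-88.8505630493164, -0.11726760864257812), (67.91033935546875, 57.290401458740234), 89.752197265625)
wrist mod 880 0.0666 [[-0.108, -0.0336], [-0.0858, 0.0338]] ((-96.60746002197266, -0.0377655029296875), (67.98191833496094, 23.332923889160156), 89.77728271484375)
scene sink 259 0.0558 [[-0.1155, -0.0274], [0.0651, 0.028]] ((-25.87109375, 0.48018836975097656), (184.55140686035156, 57.45818328857422), 0.20088092982769012)
scene mod 79 0.064 [[-0.0088, -0.0226], [0.0298, 0.0234]] ((10.126376152038574, 0.23020362854003906), (38.7921257019043, 46.963218688964844), 1.157645583152771)
```

View pics/sc5.png

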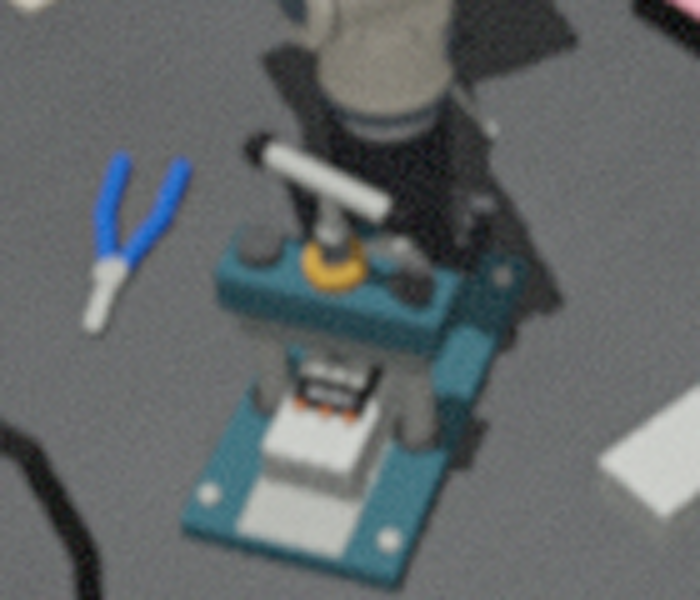

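The scene crop shows the module under the foot between the columns, with orange terminals at (325,408) and nothing touching. The sink's centre measures −25.9 mm against −25 wanted. I'll let go and back out.

step_arm([
  [100,0,0,0,0,0,0],
  [100,0,0,0,0,0,0],
  [100,0,0,0,0,0,0],
  [100,0,0,0,0,0,0],
  [100,-10,18,0,0,0,0],
  [100,-24,44,0,0,0,0],
  [100,-38,70,5,0,0,0],
  [100,-48,90,40,0,0,0.1],
  [100,-48,90,90,0,0,0.2],
  [100,-48,90,140,0,0,0.35],
  [100,-48,90,190,0,0,0.5],
  [100,-48,90,240,0,0,0.65],
])

```text
t: 14.7
eef_pos: [0.4994, -0.0315, 0.295]
tcp_rot: [-0.647, -3.074, -0.0]
ft_force: [0.8, 0.1, -1.0]
opening: 0.0849
grip_force: 0.0
```

step_arm([
  [100,0,0,40,0,0,0.12],
  [100,0,0,60,0,0,0.25],
  [100,10,-20,70,0,0,0.38],
  [100,30,-60,70,0,0,0.5],
  [100,50,-100,70,0,0,0.61],
  [100,75,-140,70,0,0,0.61],
  [100,95,-172,70,0,0,0.61],
  [100,95,-172,70,0,0,0.61],
  [100,95,-172,70,0,0,0.61],
])

```text
t: 15.6
eef_pos: [0.5946, -0.2041, 0.362]
tcp_rot: [0.294, -3.126, -0.002]
ft_force: [0.8, 0.7, 0.2]
opening: 0.0853
grip_force: 0.0
```

```bash
cat > bar.py <<'E'
from meas import *
def bar(n,zl=.2165,save=None):
    im,d,M=cap(n,save);W=world(d,M);p=pf(W);z=W[...,2]
    m=(z>zl)&(z<.245)&(d>0)&(np.hypot(p[...,0],p[...,1])<.072)
    q=W[m]
    if len(q)<30:print(n,'few',len(q));return
    c=q[:,:2].mean(0);V=np.linalg.svd(q[:,:2]-c,full_matrices=False)[2][0]
    r=cv2.minAreaRect((q[:,:2]*1000).astype(np.float32));ang=np.arctan2(V[1],V[0])
    print(n,len(q),np.round(r[0],1),np.round(r[1],1),round(r[2],1),'pca yaw',ang.round(3),'handle',((a+np.pi/2-ang+np.pi/2)%np.pi-np.pi/2).round(3),'z',np.percentile(q[:,2],[50,95]).round(4))
E
python3 - <<'E'
from bar import *
bar('wrist',save='w6.png');bar('top');bar('scene')
import sink; sink.run('top',-.2,-.03);sink.run('scene',-.2,.1)
E
```

```text
[ 0.5946 -0.2041  0.362 ] toolx yaw -2.954 q6 -2.108 t 15.6
tcp in press [0.0012 0.0006] 0.362 ft [0.8 0.7 0.2] [0.04 0.01 0.03]
wrist 1854 [ 591.4 -201.6] [119.   21.1] 11.5 pca yaw 0.198 handle 0.301 z [0.2315 0.2354]
top few 12
scene 207 [ 595.2 -202.8] [114.8  21.7] 12.0 pca yaw 0.206 handle 0.294 z [0.2302 0.2356]
top sink 380 0.0564 [[-0.1145, -0.0278], [-0.0308, 0.027]] ((-72.59712219238281, -0.1260356903076172), (84.8443603515625, 55.51782989501953), 0.7909481525421143)
top mod 73 0.0622 [[-0.1084, -0.019], [-0.0181, 0.0254]] ((-66.90970611572266, 3.738567352294922), (50.45731735229492, 97.24629211425781), 81.63985443115234)
scene sink 262 0.0561 [[-0.1152, -0.0275], [0.0655, 0.0288]] ((-24.526275634765625, 0.5638484954833984), (183.79518127441406, 57.2736701965332), 0.032679781317710876)
scene mod 81 0.0639 [[-0.0103, -0.0225], [0.0297, 0.0238]] ((9.375054359436035, 0.09976959228515625), (40.16754913330078, 48.390533447265625), 1.8310297727584839)
```

View pics/w6.png

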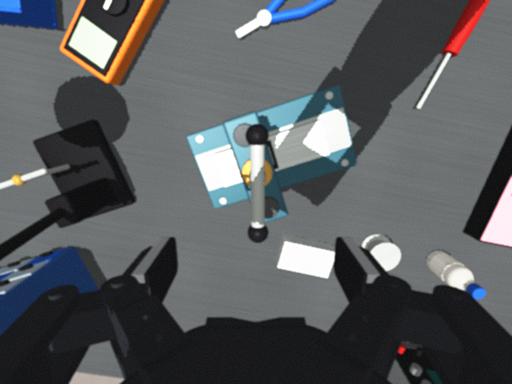

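step_arm([
  [100,-1,1,-40,0,0,0.013],
  [100,-1,1,-80,0,0,0.013],
  [100,-1,1,-110,0,0,0.013],
  [100,-1,1,-128,0,0,0.013],
  [100,-1,1,-136,0,0,0.013],
  [100,-1,1,-136,0,0,0.013],
  [40,-1,1,-136,0,0,0.013],
  [5,-1,1,-136,0,0,0.013],
  [5,-1,1,-136,0,0,0.013],
  [5,-1,1,-136,0,0,0.013],
  [5,-1,1,-136,0,0,0.013],
  [5,-1,1,-136,0,0,0.013],
], grip_force=80)

```text
t: 17.05
eef_pos: [0.594, -0.2022, 0.2276]
tcp_rot: [-0.317, 3.125, 0.001]
ft_force: [-0.9, 1.7, 4.8]
opening: 0.0115
grip_force: 77.9
```

step_arm([
  [5,0,0,0,0,0,0],
  [5,0,0,0,0,0,0],
  [5,0,0,0,0,0,0],
  [5,0,0,0,0,0,0],
])

```text
t: 17.45
eef_pos: [0.594, -0.2023, 0.2276]
tcp_rot: [-0.317, 3.125, 0.0]
ft_force: [-2.1, 2.5, 5.0]
opening: 0.0112
grip_force: 77.9
```

step_arm([
  [5,0,0,-0.2,0,0,-0.05],
  [5,0,0,-0.6,0,0,-0.15],
  [5,0,0,-1,0,0,-0.27],
  [5,0,0,-1.5,0,0,-0.39],
  [5,0,0,-2,0,0,-0.51],
  [5,0,0,-2.4,0,0,-0.63],
  [5,0,0,-2.9,0,0,-0.75],
  [5,0,0,-3.3,0,0,-0.87],
  [5,0,0,-3.8,0,0,-0.99],
  [5,0,0,-4.2,0,0,-1.1],
  [5,0,0,-4.2,0,0,-1.1],
])

```text
t: 18.55
eef_pos: [0.5932, -0.2045, 0.2234]
tcp_rot: [1.367, 2.828, -0.005]
ft_force: [-6.6, -7.6, 5.3]
opening: 0.0114
grip_force: 78.2
```

```bash
python3 - <<'E'
from bar import *
bar('scene')
E
```

```text
[ 0.5932 -0.2045  0.2234] toolx yaw 2.2408 q6 -1.018 t 18.55
tcp in press [ 0.0009 -0.0008] 0.2234 ft [-6.6 -7.6  5.3] [-1.18  0.85 -0.17]
scene 187 [ 602.  -217.1] [43.6 82.6] 22.9 pca yaw -0.887 handle 1.386 z [0.2273 0.2416]
```

step_arm([
  [5,0,0.5,-0.3,0,0,-0.08],
  [5,0,0.5,-0.7,0,0,-0.18],
  [5,0,0.5,-1.1,0,0,-0.28],
  [5,0,0.5,-1.5,0,0,-0.38],
  [5,0,0.5,-1.9,0,0,-0.48],
  [5,0,0.5,-2.3,0,0,-0.6],
  [5,0,0.5,-2.3,0,0,-0.6],
  [5,0,0.5,-2.3,0,0,-0.6],
])

```text
t: 19.4
eef_pos: [0.5919, -0.2049, 0.2211]
tcp_rot: [2.139, 2.3, -0.009]
ft_force: [-10.9, -12.1, 8.4]
opening: 0.0118
grip_force: 78.5
```

```bash
python3 -c "
from bar import *"
```

```text
[ 0.5919 -0.2049  0.2211] toolx yaw 1.6435 q6 -0.42 t 19.4
tcp in press [ 0.0007 -0.0022] 0.2211 ft [-10.9 -12.1   8.4] [-1.81  1.73 -0.15]
```

The growing side force and the drift fit a grip about 2 mm off along the bar. I'll follow that circle and carry on turning.

step_arm([
  [5,-1,-1.5,0,0,0,0],
  [5,-2.1,-3,0,0,0,0],
  [5,-2.3,-3,-0.3,0,0,-0.08],
  [5,-2.5,-3,-0.6,0,0,-0.16],
  [5,-2.6,-3,-0.8,0,0,-0.22],
  [5,-2.6,-3,-0.8,0,0,-0.22],
  [5,-2.6,-3,-0.8,0,0,-0.22],
])

```text
t: 20.1
eef_pos: [0.5912, -0.2051, 0.2203]
tcp_rot: [2.378, 2.052, -0.0]
ft_force: [-2.2, 1.3, 6.3]
opening: 0.0112
grip_force: 78.5
```

```bash
python3 -c "
from bar import *
bar('scene')"
```

```text
[ 0.5912 -0.2051  0.2203] toolx yaw 1.424 q6 -0.206 t 20.1
tcp in press [ 0.0005 -0.0029] 0.2203 ft [-2.2  1.3  6.3] [0.15 0.4  0.09]
scene 164 [ 596.4 -205.4] [111.1  61.5] 60.1 pca yaw -1.738 handle -0.904 z [0.2244 0.2418]
```

step_arm([
  [5,0,0,-0.3,0,0,-0.07],
  [5,-0.2,0,-0.5,0,0,-0.14],
  [5,-0.3,0,-0.8,0,0,-0.21],
])

```text
t: 20.45
eef_pos: [0.5908, -0.205, 0.2195]
tcp_rot: [2.582, 1.789, -0.001]
ft_force: [-2.9, 2.1, 6.8]
opening: 0.0115
grip_force: 78.9
```

```bash
python3 -c "
from bar import *
print(s['joint_efforts'].round(3))"
```

```text
[ 0.5908 -0.205   0.2195] toolx yaw 1.212 q6 0.006 t 20.45
tcp in press [ 0.0002 -0.0032] 0.2195 ft [-2.9  2.1  6.8] [0.29 0.56 0.38]
[ -0.618 -52.558 -26.509   0.157  -1.097  -0.512]
```

step_arm([
  [5,0,0,0,0,0,0],
  [30,0,0,0,0,0,0],
  [100,0,0,0,0,0,0],
  [100,0,0,0,0,0,0],
  [100,0,0,0,0,0,0],
  [100,0,0,0,0,0,0],
  [100,0,0,20,0,0,0],
  [100,0,0,60,0,0,0],
  [100,0,0,110,0,0,0],
  [100,0,0,140,0,0,0],
  [100,0,0,140,0,0,0],
])

```text
t: 21.55
eef_pos: [0.5931, -0.2058, 0.3646]
tcp_rot: [2.574, 1.787, 0.009]
ft_force: [0.3, -0.7, 0.0]
opening: 0.0855
grip_force: 0.0
```

```bash
python3 - <<'E'
from bar import *
bar('wrist',zl=.205);bar('scene',zl=.205)
import sink; sink.run('scene',-.2,.1);sink.run('top',-.2,-.03)
im,d,M=cap('scene');cv2.imwrite('pics/sc7.png',cv2.resize(im[180:300,150:290],None,fx=5,fy=5,interpolation=cv2.INTER_CUBIC))
E
```

```text
[ 0.5931 -0.2058  0.3646] toolx yaw 1.2138 q6 0.004 t 21.55
tcp in press [ 0.002  -0.0015] 0.3646 ft [ 0.3 -0.7  0. ] [ 0.   -0.04  0.01]
wrist 1709 [ 592.9 -201.6] [119.7  21.7] 70.2 pca yaw -1.92 handle -0.722 z [0.2233 0.2273]
scene 228 [ 595.  -203.1] [120.4  18.9] 68.6 pca yaw -1.918 handle -0.724 z [0.2218 0.2262]
scene sink 264 0.056 [[-0.1162, -0.0281], [0.0655, 0.0288]] ((-26.09563446044922, 1.2565364837646484), (57.500144958496094, 184.28224182128906), 88.922607421875)
scene mod 80 0.0642 [[-0.0026, -0.0221], [0.0299, 0.0232]] ((13.50741958618164, 0.5994796752929688), (32.228057861328125, 47.28727340698242), 4.858028411865234)
top sink 358 0.0561 [[-0.1145, -0.0277], [-0.0309, 0.0276]] ((-72.80613708496094, 0.1271839141845703), (85.34423828125, 55.63962936401367), 1.0584896802902222)
top mod 92 0.0622 [[-0.1134, -0.0246], [-0.0183, 0.0248]] ((-65.29487609863281, -0.05870819091796875), (98.48587799072266, 49.837440490722656), 1.2408162355422974)
```

View pics/sc7.png

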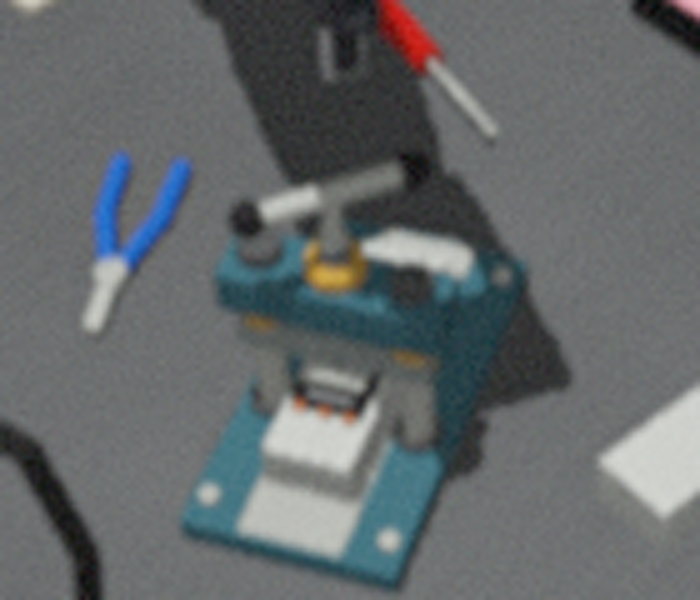

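The handle reads 2.42 rad, about 0.85 rad past the touch. The bar has sunk 8 mm, the platen is down over the module, the sink is still centred and the gripper is clear. Handing in.

```bash
python3 -c "
from plant import job
print(job.hand_in())"
```

```text
the job is handed in; nothing more can be done
None
```

The job is handed in: the heat sink lies centred under the foot to within about 1–2 mm, the T-handle is about 0.85 rad past the touch (roughly 49 N by the spring rate, not measured directly), and the gripper is clear; no verdict was returned.

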